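# Hang the blue tube tray on the mixer's two posts

### The job

Pick up the blue tube tray by its handle and hang it on the mixer: bring both end holes over the two brass posts, lower it until it lies flat on the deck, and only then let go. The orange tray belongs to another mixer: leave it where it lies.

Things in the scene. Friction and masses are not known exactly. Their poses are not given: they have to be found in the camera images.
- tray_center (a point): Blue tube tray: loose plate 190 x 90 x 8 mm, 0.18-0.35 kg, flat on the bench. Point: its centre, 30 mm above the underside. x along its length, z up. Round end holes, 28 mm across, at x = +-70 mm, y = 0; small square holes between. Handle: white bar along x, 66 long, 16 wide, 16 high, its middle 22 mm above the point, free space under it; 16 mm wide legs at x = +-28 mm. Same both ways round.
- spare_center (a point): Orange tray, loose, built like the blue one but with its end holes only 100 mm apart, so that it does not fit this mixer. It stays where it is. Point and axes as on the blue tray.
- mixer_seat (a point): Mixer: fixed grey machine, 250 x 170 mm, with a flat dark steel deck 90 mm above the bench. Point: on the deck's upper face midway between two upright brass posts. x runs through both posts, z up. Posts at x = +-70 mm, 45 mm high, 20 mm thick for the lowest 12 mm, tapering to 6 mm at the tip, so they centre the tray. Fully down, the tray's underside lies on the deck.
Things that resemble listed ones, but are neither listed nor needed, are in the scene too. Of the things that look like the part that bears tray_center, the larger one is meant.

How it is judged (in metres and radians):
On the way, in this order (a step that is already met when the one before it is completed fails the run):
1. the blue tray is lifted clear of the bench (height (world z) of tray_center above 0.08 m), for 0.1 s.
2. the blue tray is lowered over both posts to within 15 mm of the deck while still held (horizontal distance between tray_center and mixer_seat below 0.015 m and z of tray_center in the frame of mixer_seat below 0.045 m and angle between the x axis of tray_center and the x axis of mixer_seat, either way round below 0.18 rad and contact force between the fingers and tray above 0.5 N), for 0.1 s.
At the end, for the whole second after the job is handed in: Blue tray released, flat on the mixer deck, a post through each end hole: centre within 12 mm of midway between the posts, along them within 10 degrees, underside within 5 mm of the deck, tilt under 5 degrees; orange tray within 30 mm of its start (horizontal distance between tray_center and mixer_seat below 0.012 m and angle between the x axis of tray_center and the x axis of mixer_seat, either way round below 0.18 rad and z of tray_center in the frame of mixer_seat between 0.025 and 0.035 m and angle between tray_center's own z axis and vertical below 0.09 rad and distance of spare_center from where it was at the start of the episode below 0.03 m); the robot touches nothing.
It fails at once if the orange tray is moved by more than 30 mm (distance of spare_center from where it was at the start of the episode above 0.03 m).
It also fails if it takes over 40 s, if anything falls off the work surface, if the arm or the gripper's body presses on something with over 40 N, if the wrist force passes 120 N, or if a joint passes its speed limit or range.

### The arm

A 6-joint arm with a two-finger parallel gripper is mounted at the origin on the work surface. World frame = base frame: x ahead of the robot, y to its left, z up, the work surface at z = 0. Lengths are in mm, angles in rad, forces in N, time in s.
With the tool pointing down it reaches from about 400 to 825 mm from the base axis. Payload 7 kg.
Tool frame: the origin (TCP) lies midway between the tips of the shut fingers; the grasp point (between the pads) lies 19 mm behind it; z points along the fingers, y is the direction in which the jaws open and shut (so a half turn about z gives the same grasp; the last joint's range is limited). The gripper opens to 85 mm and grips with 20 to 120 N. Pads are 22 mm wide; open, the fingers measure 114 mm over their backs; the gripper's body (76 mm by 85 mm) begins 54 mm behind the grasp point. The pads swing forward as they close: fully open they stand 13 mm farther back than shut.
Start: joints at [1.456, 0.359, 0.012, 0, -1.224, -0.288], TCP at [264.603, 620.951, 231.302] pointing down, gripper open.
Joint ranges: [-3.07, 3.07], [-1.43, 2.12], [-1.02, 1.25], [-3.03, 1.67], [-3.05, -0], [-3.03, 3.03]. Speed limits (rad/s): [2.39, 2.39, 3.01, 3.14, 3.14, 3.14].

### API

Orientations are given as a 3x3 rotation matrix whose columns are the frame's x, y, z axes.
In Python, from rig import bot, imaging, job gives the robot as it stands.
- The arm moves only by the shell command python3 -m pendant 'ROWS' [OPENING] [FORCE]. ROWS is a JSON object of lists of equal length, an entry for each row: "translation": the shift along the tool's x, y, z in mm, a list of three; "rotation": the turn, a rotation vector about the tool's x, y, z in rad, a list of three. A call has 1 to 10 rows; each row shifts and turns the commanded pose from where the row before left it, along the tool's axes as they then stand; what a row does not reach is not made up. A row lasts 1/8 s, in which the tool goes at most 62.5 mm and 10.7 degrees, less where a joint would pass 70% of its speed; a pose out of reach is approached as far as the arm can. A call is refused whole if a number of a shift passes 62.5 or a number of a turn 0.188, either way. A call with a gripper value outside its range is refused whole. OPENING is the opening in per cent of the stroke, from 0 (shut) to 100 (fully open), set as the call begins (- or left out, the last holds). The fingers move at their own pace and stop on an object; FORCE is the grip in N (left out, the last holds). Time passes only in rows, so rows that do not move let the fingers close. It gives the time, the measured TCP pose, the force and the opening at its end, in the units of the state.
- bot.observe(): the state, without advancing time (a new reading comes with each control period).
- imaging.camera(name): name is "side" or "top"; returns (picture, depth): 384x512x3 uint8, red, green, blue; 384x512 float32, mm along the optical axis (not along the pixel's ray), 0 where there is no reading.
- imaging.get_calibration(name): a dict with "fovy" (degrees; the focal length in pixels is half the picture's height over the tangent of half this angle, whatever the lens; pixels are square), "cx", "cy" (the principal point, pixels), "world_from_camera" (4x4, takes a point from camera to world coordinates). Camera axes: x right, y down, z forward; pixel columns grow to the right and rows downward; lengths in mm; the calibration is good to about 2 mm. A picture is of the moment at which its call begins. get_calibration takes no time and is no camera call.
- job.finish_job(): hands the job in, once; it reports no verdict.
The state is a dict: "t": time; "joints": joint angles; "qd": joint speeds; "joint_torque": joint torques, N m; "tool_pos": TCP position; "eef_rot": TCP orientation; "force": force on the tool from outside, world axes, zero at the start; "ft_torque": the same for the moment, N m; "grip_width": finger opening in mm.
Only numpy, scipy, OpenCV 4.12 (cv2) and the standard library are available. Lean on these libraries where they do the work, as an engineer would, in place of code of your own. Each camera call takes 0.05 s, during which the arm holds its last target.

## Working session

There is one attempt and no reset: what is moved stays moved. The work goes in short steps, Python scripts to look and compute and a shell command to move; the robot and the scene stay as the last step left them, time stands still between calls to the robot, and variables do not carry over. Pictures are saved under pics/ and viewed, and the job is handed in when it is done.

```bash
ls; mkdir -p pics
python3 - <<'E'
from rig import bot, imaging, job
import numpy as np, cv2
s=bot.observe();print({k:np.round(v,3).tolist() for k,v in s.items()})
for n in("top","side"):
    p,d=imaging.camera(n);c=imaging.get_calibration(n)
    print(n,c['fovy'],c['cx'],c['cy'],np.round(c['world_from_camera'],3).tolist())
    np.savez(f'pics/{n}0.npz',p=p,d=d)
    cv2.imwrite(f'pics/{n}0.png',p[:,:,::-1])
E
```

```text
pics
{'t': 0.0, 'joints': [1.456, 0.359, 0.011, -0.0, -1.224, -0.288], 'qd': [0.001, 0.001, -0.001, 0.001, -0.001, -0.001], 'joint_torque': [0.001, -58.332, 29.342, 6.937, -0.006, -0.0], 'tool_pos': [264.403, 620.544, 230.373], 'eef_rot': [[0.92, -0.392, -0.001], [-0.392, -0.92, -0.002], [0.0, 0.002, -1.0]], 'force': [0.65, 0.3, 0.237], 'ft_torque': [-0.029, 0.049, -0.009], 'grip_width': 85.503}
top 56.92414735425189 250.68229833259068 196.66398981020438 [[-0.001, -0.997, 0.075, 462.894], [-1.0, 0.001, -0.002, -90.318], [0.002, -0.075, -0.997, 915.241], [0.0, 0.0, 0.0, 1.0]]
side 57.48656625908027 259.0615425308351 193.13196463146073 [[-0.999, -0.029, 0.013, 483.139], [-0.029, 0.663, -0.748, 650.122], [0.013, -0.748, -0.663, 755.33], [0.0, 0.0, 0.0, 1.0]]
```

View pics/top0.png

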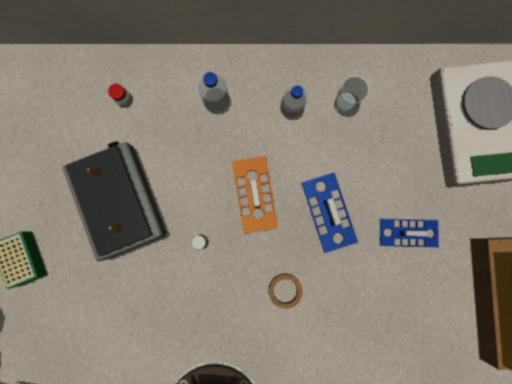

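View pics/side0.png

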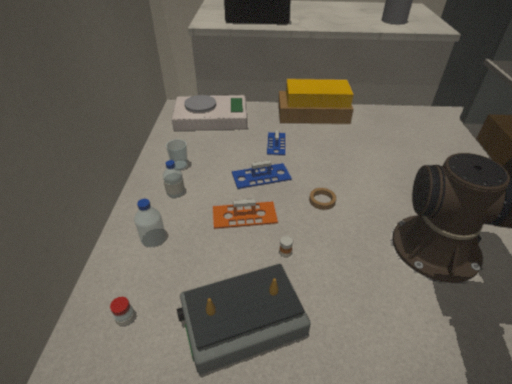

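The top view shows two blue trays: a larger one at about (330,212) and a small one at (409,233). The larger one fits the description. The orange tray is at (255,195) and the mixer at (113,200), with posts near (93,171) and (114,228). Next I'll measure them and check with enlarged crops.

```bash
cat > h.py <<'E'
import numpy as np, cv2
from rig import bot, imaging, job
def cal(n):
    c=imaging.get_calibration(n); return 192/np.tan(np.radians(c['fovy']/2)),c['cx'],c['cy'],np.array(c['world_from_camera'])
def cloud(n,d):
    f,cx,cy,T=cal(n); v,u=np.mgrid[:384,:512]
    P=np.stack([(u-cx)/f*d,(v-cy)/f*d,d],-1).astype(float)
    return P@T[:3,:3].T+T[:3,3]
def atz(n,u,v,z):
    f,cx,cy,T=cal(n); r=T[:3,:3]@np.array([(u-cx)/f,(v-cy)/f,1]); return T[:3,3]+r*(z-T[2,3])/r[2]
E
python3 - <<'E'
from h import *
for n in("top","side"):
    z=np.load(f'pics/{n}0.npz');p=z['p'];d=z['d'];W=cloud(n,d)
    hsv=cv2.cvtColor(p,cv2.COLOR_RGB2HSV)
    for nm,lo,hi in(("blue",(105,150,60),(130,255,255)),("orange",(5,170,120),(18,255,255))):
        m=cv2.inRange(hsv,lo,hi)
        k,l,st,ce=cv2.connectedComponentsWithStats(m)
        for i in range(1,k):
            if st[i,4]<300: continue
            ok=(l==i)&(d>0); w=W[ok]
            r=cv2.minAreaRect(w[:,:2].astype(np.float32))
            print(n,nm,ce[i].round(),'zmed',np.median(w[:,2]).round(1),'rect',np.round(r[0],1),np.round(r[1],1),round(r[2],1))
    if n=="top":
        reg=W[130:265,55:170].reshape(-1,3); 
        h,e=np.histogram(reg[:,2],bins=np.arange(0,150,5));print([(int(a),int(b)) for a,b in zip(e,h) if b>20])
        dk=(abs(W[...,2]-90)<5); dk[:, :50]=0; dk[:,180:]=0; dk[:125]=0;dk[270:]=0
        r=cv2.minAreaRect(W[dk][:,:2].astype(np.float32));print('deck',r,np.median(W[dk][:,2]))
        po=(W[...,2]>105);po[:, :50]=0; po[:,180:]=0; po[:125]=0;po[270:]=0
        k,l,st,ce=cv2.connectedComponentsWithStats(po.astype(np.uint8))
        for i in range(1,k): 
            w=W[l==i]; print(ce[i],st[i,4],w.mean(0).round(1),w[:,2].max().round(1))
        b=cv2.resize(p[160:260,285:385],(500,500),interpolation=3);c=cv2.resize(p[130:270,50:190],(500,500),interpolation=3)
        cv2.imwrite('pics/crop0.png',cv2.resize(np.hstack([b,c])[:,:,::-1],(800,400)))
    else:
        b=cv2.resize(p[125:235,205:305],(440,484),interpolation=3);c=cv2.resize(p[255:375,170:320],(605,484),interpolation=3)
        cv2.imwrite('pics/crop1.png',cv2.resize(np.hstack([b,c])[:,:,::-1],(800,370)))
E
```

```text
top blue [329. 213.] zmed 6.6 rect [ 491.3 -293.6] [185.1  87.2] 17.5
top blue [408. 233.] zmed 5.0 rect [ 437.5 -498. ] [146.6  64.1] 88.6
top orange [251. 170.] zmed 6.5 rect [561.5 -98.4] [136.4  84.7] 9.2
top orange [259. 222.] zmed 6.7 rect [ 467.2 -113.9] [43.6 84.4] 9.5
[(0, 1653), (15, 43), (20, 51), (25, 52), (30, 52), (35, 62), (40, 48), (45, 78), (50, 89), (55, 88), (60, 493), (65, 1150), (80, 77), (85, 4351), (90, 919), (100, 28), (105, 25), (110, 22), (120, 21), (130, 24)]
deck ((518.5009155273438, 243.97149658203125), (230.16546630859375, 131.31427001953125), 22.013912200927734) 88.7229480060227
[ 68. 125.] 1 [462.9 -90.3 915.2] 915.2
[167.  125.5] 2 [462.9 -90.3 915.2] 915.2
[ 55. 133.] 1 [462.9 -90.3 915.2] 915.2
[ 75. 134.] 1 [462.9 -90.3 915.2] 915.2
[125. 136.] 1 [462.9 -90.3 915.2] 915.2
[167. 136.] 1 [462.9 -90.3 915.2] 915.2
[105. 139.] 1 [462.9 -90.3 915.2] 915.2
[ 80. 140.] 1 [462.9 -90.3 915.2] 915.2
[119. 140.] 1 [462.9 -90.3 915.2] 915.2
[139. 140.] 1 [462.9 -90.3 915.2] 915.2
[153. 143.] 1 [462.9 -90.3 915.2] 915.2
[168. 147.] 1 [462.9 -90.3 915.2] 915.2
[
[... 2153 characters left out ...]
[176. 242.] 1 [462.9 -90.3 915.2] 915.2
[160. 245.] 1 [462.9 -90.3 915.2] 915.2
[167. 245.] 1 [462.9 -90.3 915.2] 915.2
[ 55. 246.] 1 [462.9 -90.3 915.2] 915.2
[ 61. 247.] 1 [462.9 -90.3 915.2] 915.2
[172. 248.] 1 [462.9 -90.3 915.2] 915.2
[176. 249.] 1 [462.9 -90.3 915.2] 915.2
[ 85. 251.] 1 [462.9 -90.3 915.2] 915.2
[ 75. 252.] 1 [462.9 -90.3 915.2] 915.2
[166. 253.] 1 [462.9 -90.3 915.2] 915.2
[ 80. 254.] 1 [462.9 -90.3 915.2] 915.2
[142. 256.] 1 [462.9 -90.3 915.2] 915.2
[126. 260.] 1 [462.9 -90.3 915.2] 915.2
[120. 264.] 1 [462.9 -90.3 915.2] 915.2
side blue [260. 176.] zmed 5.5 rect [ 494.1 -290.2] [184.2  85.2] 18.1
side orange [244. 215.] zmed 5.8 rect [540.6 -99.9] [185.5  92.1] 9.0
```

```bash
sleep 1
```

```text
(no output)
```

View pics/crop0.png

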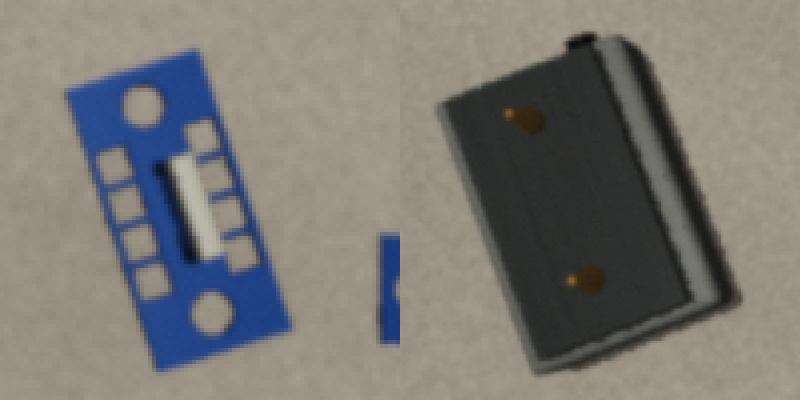

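View pics/crop1.png

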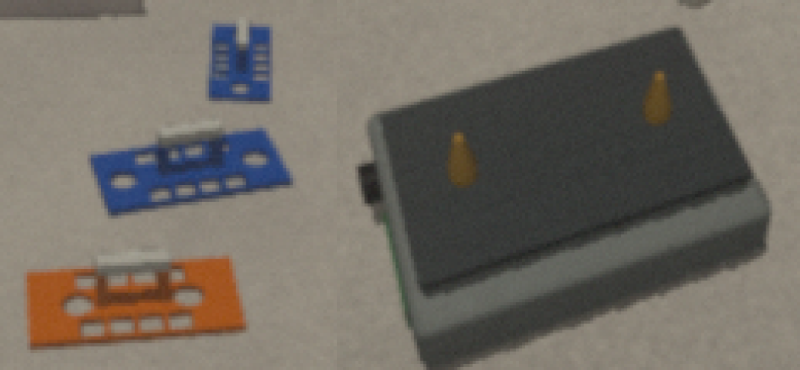

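Confirmed: the larger blue tray (end holes near the plate's ends, 185x87 mm measured) is the target. The small blue one measures about 147x64, and the orange one has close-set holes. Next I'll locate the posts, handle and end holes precisely.

Run:
```python
from h import *
I={n:np.load(f'pics/{n}0.npz') for n in("top","side")}
def proj(n,X):
    f,cx,cy,T=cal(n); c=np.linalg.inv(T)@np.append(X,1); return f*c[0]/c[2]+cx,f*c[1]/c[2]+cy
from scipy.optimize import least_squares
# brass masks
roi={'top':(130,265,60,150),'side':(265,335,185,300)}
for n in I:
    p=I[n]['p'].astype(int); a,b,c,e=roi[n]
    m=np.zeros((384,512),np.uint8); m[a:b,c:e]=(p[a:b,c:e,0]-p[a:b,c:e,2]>25)
    k,l,st,ce=cv2.connectedComponentsWithStats(m)
    W=cloud(n,I[n]['d'])
    for i in range(1,k):
        if st[i,4]<8: continue
        ys,xs=np.where(l==i); w=W[l==i]; w=w[(w[:,2]>95)&(w[:,2]<140)]
        print(n,st[i].tolist(),'meanpt',w.mean(0).round(1), 'centroid@z110',atz(n,xs.mean(),ys.mean(),108).round(1))
        if n=='top':
            j=xs<=xs.min()+1; print('  tip px',xs[j].mean(),ys[j].mean(), atz(n,xs[j].mean()+.3,ys[j].mean(),134).round(1))
        else:
            j=ys<=ys.min()+1; print('  tip px',xs[j].mean(),ys[j].mean(), atz(n,xs[j].mean(),ys[j].mean()-.0,134).round(1))
# end holes & handle
for n,z,(a,b,c,e) in(("top",8,(165,260,295,365)),("side",8,(155,195,225,300))):
    p=I[n]['p'];hsv=cv2.cvtColor(p,cv2.COLOR_RGB2HSV)
    bl=cv2.inRange(hsv,(105,110,40),(130,255,255)); nb=np.zeros_like(bl); nb[a:b,c:e]=255-bl[a:b,c:e]
    k,l,st,ce=cv2.connectedComponentsWithStats(nb,connectivity=4)
    for i in range(1,k):
        if 8<st[i,4]<400: print(n,'hole',st[i].tolist(),atz(n,*ce[i],6).round(1))
    w=cv2.inRange(hsv,(0,0,165),(180,50,255)) ; m=np.zeros_like(w); m[a:b,c:e]=w[a:b,c:e]
    W=cloud(n,I[n]['d']); q=np.zeros(m.shape,bool); q[a:b,c:e]=((W[a:b,c:e,2]>50)&(W[a:b,c:e,2]<70))
    q=cv2.morphologyEx(q.astype(np.uint8),cv2.MORPH_OPEN,np.ones((2,2)))>0
    pts=W[q]; r=cv2.minAreaRect(pts[:,:2].astype(np.float32)); print(n,'handle',len(pts),r,pts.mean(0).round(1), np.median(pts[:,2]))
# corners via plate rect in pixels
p=I['top']['p'];hsv=cv2.cvtColor(p,cv2.COLOR_RGB2HSV);bl=cv2.inRange(hsv,(105,110,40),(130,255,255))
k,l,st,ce=cv2.connectedComponentsWithStats(bl);i=l[240,330]
i=[j for j in range(1,k) if st[j,4]>1500 and abs(ce[j][0]-329)<8][0]
r=cv2.minAreaRect(np.argwhere(l==i)[:,::-1].astype(np.float32));c=np.array([atz('top',*q,8) for q in cv2.boxPoints(r)]);print(c.round(1),c.mean(0))
```

```text
top [86, 168, 14, 8, 72] meanpt [581.9 265.6 115.9] centroid@z110 [583.  269.4 108. ]
  tip px 86.75 169.0 [583.4 271.6 134. ]
top [108, 224, 13, 8, 72] meanpt [453.4 213.2 115.8] centroid@z110 [453.3 216.7 108. ]
  tip px 108.66666666666667 227.5 [453.8 219.2 134. ]
side [269, 278, 9, 18, 113] meanpt [456.5 225.1 113.4] centroid@z110 [457.  222.1 108. ]
  tip px 274.0 278.5 [456.5 218.1 134. ]
side [206, 298, 9, 18, 125] meanpt [585. 277. 114.] centroid@z110 [586.3 274.  108. ]
  tip px 208.71428571428572 298.57142857142856 [586.8 270.3 134. ]
top hole [315, 181, 12, 11, 101] [ 558.1 -272.2    6. ]
top hole [309, 196, 10, 11, 77] [ 519.7 -253.2    6. ]
top hole [312, 206, 10, 10, 77] [ 495.  -260.9    6. ]
top hole [315, 216, 10, 10, 77] [ 470.  -268.7    6. ]
top hole [333, 233, 11, 11, 100] [ 425.1 -314.6    6. ]
top handle 189 ((492.2235107421875, -208.99420166015625), (235.97323608398438, 63.9786376953125), 88.71199035644531) [ 489.8 -295.5   55.7] 58.13395154962234
side hole [277, 170, 8, 5, 32] [ 428.  -309.1    6. ]
side hole [238, 176, 8, 5, 34] [ 560.7 -268.6    6. ]
side handle 79 ((473.53643798828125, -312.0954284667969), (116.32136535644531, 43.22817611694336), 53.70708084106445) [ 490.2 -288.6   51.6] 54.166819857174914Traceback (most recent call last):
  File "<stdin>", line 35, in <module>
IndexError: list index out of range
```

Holes are 139 mm apart and posts 140 mm apart, as they should be. Averaged over both cameras, the tray centre is about (492.7, -291.3) at 17.5°, and the seat is about (520, 245) at 22°. First I turn the tool by +2.43 rad to yaw -162.5°, which keeps J6 mid-range at both places.

```bash
python3 -m pendant '{"translation":[[0,0,0],[0,0,0],[0,0,0],[0,0,0],[0,0,0],[0,0,0],[0,0,0],[0,0,0],[0,0,0],[0,0,0]],"rotation":[[0,0,0.186],[0,0,0.186],[0,0,0.186],[0,0,0.186],[0,0,0.186],[0,0,0.186],[0,0,0.186],[0,0,0.186],[0,0,0.186],[0,0,0.186]]}' 100 60
cat > go.py <<'E'
import sys; from h import *
# usage go.py x y z yawdeg : shift in tool axes
x,y,z,yaw=map(float,sys.argv[1:5]); s=bot.observe(); R=np.array(s['eef_rot']);p=np.array(s['tool_pos'])
from scipy.spatial.transform import Rotation as Q
D=np.array([[np.cos(np.radians(yaw)),np.sin(np.radians(yaw)),0],[np.sin(np.radians(yaw)),-np.cos(np.radians(yaw)),0],[0,0,-1]])
print('t',round(s['t'],2),'pos',p.round(1),'yaw',np.degrees(np.arctan2(R[1,0],R[0,0])).round(2),'J',np.round(s['joints'],2),'F',np.round(s['force'],1),'w',round(s['grip_width'],1))
t=R.T@(np.array([x,y,z])-p); print('tool shift',t.round(1),'norm',np.linalg.norm(t).round(0),'rotvec',Q.from_matrix(R.T@D).as_rotvec().round(4), 'shift in D',(D.T@(np.array([x,y,z])-p)).round(1))
E
python3 go.py 490 250 230 -162.5
```

```text
t: 1.35
tool_pos: [264.5, 620.7, 230.7]
eef_rot: [[-0.643, -0.766, -0.0], [-0.766, 0.643, -0.001], [0.001, -0.0, -1.0]]
force: [-0.4, -0.4, -0.4]
grip_width: 85.5
t 1.35 pos [264.5 620.7 230.7] yaw -130.0 J [ 1.46  0.36  0.01 -0.   -1.22 -2.15] F [-0.4 -0.4 -0.4] w 85.5
tool shift [ 139. -411.    1.] norm 434.0 rotvec [-0.0006 -0.0008  0.5672] shift in D [-103.6 -421.4    0.7]
```

```bash
python3 -m pendant '{"translation":[[0,0,0],[0,0,0],[0,0,0],[0,0,0],[-13,-55,0],[-13,-55,0],[-13,-55,0],[-13,-55,0],[-13,-55,0],[-13,-55,0]],"rotation":[[0,0,0.142],[0,0,0.142],[0,0,0.142],[0,0,0.141],[0,0,0],[0,0,0],[0,0,0],[0,0,0],[0,0,0],[0,0,0]]}'
python3 go.py 492.7 -291.3 130 -162.5
```

```text
t: 2.6
tool_pos: [440.6, 329.0, 231.2]
eef_rot: [[-0.952, -0.307, -0.0], [-0.307, 0.952, -0.0], [0.0, -0.0, -1.0]]
force: [1.5, 0.8, 0.4]
grip_width: 85.5
t 2.6 pos [440.6 329.  231.2] yaw -162.12 J [ 1.    0.15 -0.27 -0.   -1.15 -2.26] F [1.5 0.8 0.4] w 85.5
tool shift [ 140.8 -606.4  101.2] norm 631.0 rotvec [-0.0001 -0.0003  0.0066] shift in D [ 136.8 -607.3  101.2]
```

```bash
python3 -m pendant '{"translation":[[13,-55,0],[13,-55,0],[13,-55,0],[13,-55,0],[13,-55,0],[13,-55,0],[13,-55,0],[13,-55,0],[13,-55,0],[13,-55,0]],"rotation":[[0,0,0],[0,0,0],[0,0,0],[0,0,0],[0,0,0],[0,0,0],[0,0,0],[0,0,0],[0,0,0],[0,0,0]]}'
python3 go.py 492.7 -291.3 130 -162.5
```

```text
t: 3.85
tool_pos: [484.8, -234.4, 231.2]
eef_rot: [[-0.952, -0.307, -0.0], [-0.307, 0.952, 0.0], [-0.0, 0.0, -1.0]]
force: [1.2, 0.7, 0.3]
grip_width: 85.3
t 3.85 pos [ 484.8 -234.4  231.2] yaw -162.14 J [-0.09  0.13 -0.29 -0.   -1.15 -1.17] F [1.2 0.7 0.3] w 85.3
tool shift [  9.9 -56.6 101.2] norm 116.0 rotvec [0.0001 0.     0.0063] shift in D [  9.6 -56.6 101.2]
```

```bash
python3 -m pendant '{"translation":[[5,-28,0],[5,-28,30],[0,0,40],[0,0,31],[0,0,0]],"rotation":[[0,0,0.006],[0,0,0],[0,0,0],[0,0,0],[0,0,0]]}'
python3 go.py 492.7 -291.3 33 -162.5
python3 - <<'E'
from h import *
p,d=imaging.camera('side');np.savez('pics/s1.npz',p=p,d=d)
q,e=imaging.camera('top');np.savez('pics/t1.npz',p=q,d=e)
cv2.imwrite('pics/a1.png',np.hstack([cv2.resize(p[90:220,190:330],(400,371)),cv2.resize(q[150:280,270:410],(400,371))])[:,:,::-1])
E
```

```text
t: 4.47
tool_pos: [490.6, -288.6, 127.8]
eef_rot: [[-0.954, -0.3, -0.005], [-0.3, 0.954, 0.002], [0.005, 0.003, -1.0]]
force: [-0.2, -0.6, 0.4]
grip_width: 85.7
t 4.47 pos [ 490.6 -288.6  127.8] yaw -162.51 J [-0.19  0.28 -0.36 -0.   -0.94 -1.08] F [-0.2 -0.6  0.4] w 85.7
tool shift [-1.6 -3.5 94.8] norm 95.0 rotvec [ 0.0031 -0.0047 -0.0002] shift in D [-1.2 -3.2 94.8]
```

View pics/a1.png

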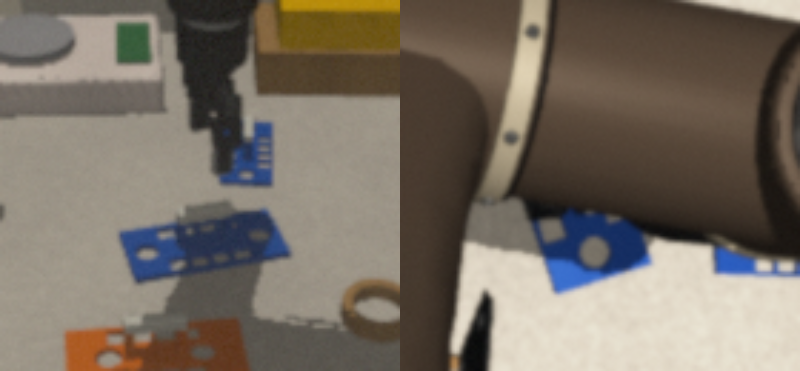

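The side view shows the gripper (222,150 in the crop) above the handle (208,212 in the crop), jaws across it and nothing in the way. I descend.

```bash
python3 -m pendant '{"translation":[[-1,-1,25],[0,-1,25],[0,0,22],[0,0,12],[0,0,11],[0,0,0],[0,0,0]],"rotation":[[0,0,0],[0,0,0],[0,0,0],[0,0,0],[0,0,0],[0,0,0],[0,0,0]]}'
python3 go.py 492.7 -291.3 33 -162.5
python3 - <<'E'
from h import *
p,d=imaging.camera('side')
cv2.imwrite('pics/a2.png',cv2.resize(p[110:220,190:330],(700,550))[:,:,::-1])
E
```

```text
t: 5.45
tool_pos: [494.6, -290.7, 36.0]
eef_rot: [[-0.954, -0.301, 0.001], [-0.301, 0.954, -0.0], [-0.001, -0.001, -1.0]]
force: [-0.3, -0.3, 1.1]
grip_width: 85.7
t 5.45 pos [ 494.6 -290.7   36. ] yaw -162.47 J [-0.19  0.39 -0.45  0.   -0.73 -1.07] F [-0.3 -0.3  1.1] w 85.7
tool shift [2.  0.1 3. ] norm 4.0 rotvec [-0.0007  0.0008  0.0006] shift in D [2.  0.1 3. ]
```

View pics/a2.png

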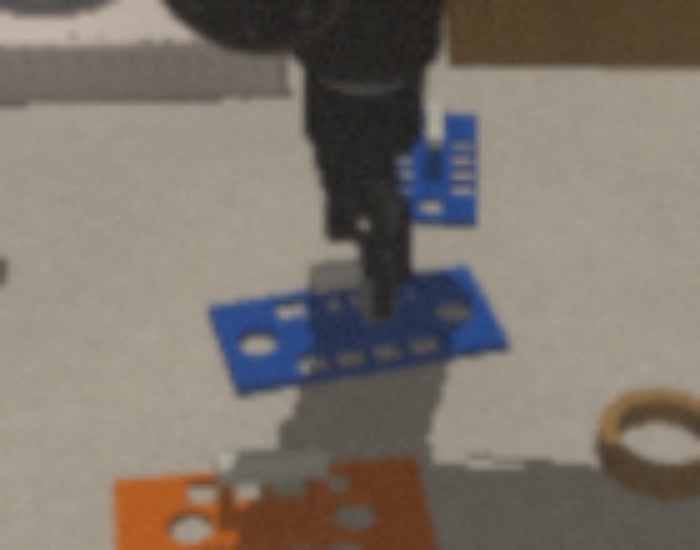

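The fingers straddle the handle. The near finger at (380,290) in the crop matches a grip about at mid-handle. I lower the last 3 mm and close.

```bash
python3 -m pendant '{"translation":[[1,0,3],[0,0,0]],"rotation":[[0,0,0],[0,0,0]]}'
python3 -m pendant '{"translation":[[0,0,0],[0,0,0],[0,0,0],[0,0,0],[0,0,0],[0,0,0],[0,0,0],[0,0,0]],"rotation":[[0,0,0],[0,0,0],[0,0,0],[0,0,0],[0,0,0],[0,0,0],[0,0,0],[0,0,0]]}' 0 70
```

```text
t: 5.75
tool_pos: [493.0, -290.9, 32.3]
eef_rot: [[-0.954, -0.301, -0.0], [-0.301, 0.954, 0.0], [0.0, 0.0, -1.0]]
force: [-0.2, 0.3, 0.2]
grip_width: 85.2
t: 6.75
tool_pos: [493.7, -291.2, 32.8]
eef_rot: [[-0.954, -0.301, 0.001], [-0.301, 0.954, -0.001], [-0.001, -0.001, -1.0]]
force: [0.9, -2.3, 4.9]
grip_width: 15.0
```

Gripped at 15 mm, which is the bar's width. I lift it to TCP z ≈ 230.

```bash
python3 -m pendant '{"translation":[[0,0,-10],[0,0,-20],[0,0,-30],[0,0,-40],[0,0,-40],[0,0,-35],[0,0,-25],[0,0,0]],"rotation":[[0,0,0],[0,0,0],[0,0,0],[0,0,0],[0,0,0],[0,0,0],[0,0,0],[0,0,0]]}'
python3 go.py 520 245 233 -158
python3 - <<'E'
from h import *
p,d=imaging.camera('side');np.savez('pics/s3.npz',p=p,d=d)
cv2.imwrite('pics/a3.png',cv2.resize(p[50:220,170:350],(700,661))[:600,:,::-1])
E
```

```text
t: 7.75
tool_pos: [493.5, -290.7, 233.8]
eef_rot: [[-0.954, -0.301, 0.003], [-0.301, 0.954, -0.0], [-0.002, -0.001, -1.0]]
force: [-0.5, -0.0, -3.8]
grip_width: 14.8
t 7.75 pos [ 493.5 -290.7  233.8] yaw -162.48 J [-0.19  0.19 -0.22 -0.   -1.16 -1.07] F [-0.5 -0.  -3.8] w 14.8
tool shift [-186.5  502.9    0.8] norm 536.0 rotvec [-0.001   0.0024 -0.0782] shift in D [-225.3  486.8    0.8]
```

View pics/a3.png

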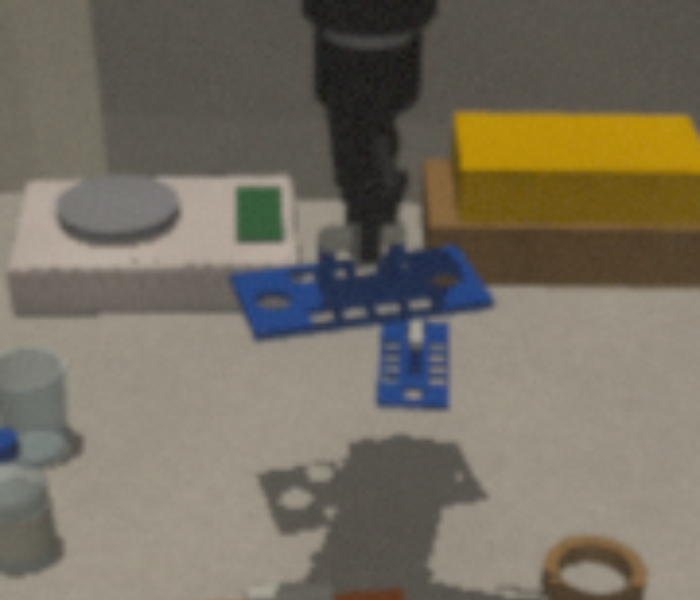

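The tray hangs level in the fingers, with holes at (272,300) and (445,280) in the crop. Now I carry it to the mixer.

```bash
python3 -m pendant '{"translation":[[-6,16,0],[-13,34,0],[-19,51,0],[-20,54,0],[-20,54,0],[-20,54,0],[-20,54,0],[-20,54,0],[-19,51,0],[-13,34,0]],"rotation":[[0,0,0],[0,0,0],[0,0,0],[0,0,0],[0,0,0],[0,0,0],[0,0,0],[0,0,0],[0,0,0],[0,0,0]]}'
python3 go.py 520 245 233 -158
```

```text
t: 9.05
tool_pos: [516.5, 197.7, 230.6]
eef_rot: [[-0.953, -0.303, -0.002], [-0.303, 0.953, -0.001], [0.003, -0.0, -1.0]]
force: [-0.6, 0.5, -2.2]
grip_width: 15.0
t 9.05 pos [516.5 197.7 230.6] yaw -162.39 J [ 0.72  0.16 -0.26 -0.   -1.15 -1.98] F [-0.6  0.5 -2.2] w 15.0
tool shift [-17.7  44.   -2.5] norm 47.0 rotvec [-0.0003 -0.0027 -0.0766] shift in D [-21.   42.5  -2.4]
```

```bash
python3 -m pendant '{"translation":[[-9,22,0],[-6,15,0],[-3,7,0],[0,0,0],[0,0,0]],"rotation":[[0,0,-0.04],[0,0,-0.037],[0,0,0],[0,0,0],[0,0,0]]}'
python3 go.py 520 245 233 -158
cat > look.py <<'E'
from h import *; import sys
tag=sys.argv[1]; zt=float(sys.argv[2]) # plate top z
out=[]
for n in("top","side"):
    p,d=imaging.camera(n);np.savez(f'pics/{n}{tag}.npz',p=p,d=d)
    hsv=cv2.cvtColor(p,cv2.COLOR_RGB2HSV); m=cv2.inRange(hsv,(105,110,40),(130,255,255)); W=cloud(n,d)
    m[(np.abs(W[...,2]-zt)>25)|(d<=0)]=0
    m[:, 250:]=0 if n=="top" else m[:,250:]
    q=W[m>0]
    if len(q)>50:
        A=np.c_[q[:,:2],np.ones(len(q))];c=np.linalg.lstsq(A,q[:,2],rcond=None)[0]
        r=cv2.minAreaRect(q[:,:2].astype(np.float32)); print(n,len(q),'z',np.median(q[:,2]).round(1),'slope',c[:2].round(3),'rect',np.round(r[0],1),np.round(r[1],1),round(r[2],1))
    ys,xs=np.where(m); out.append(p)
cv2.imwrite(f'pics/L{tag}.png',np.hstack([cv2.resize(out[0][110:290,40:220],(400,400),interpolation=3),cv2.resize(out[1][180:380,140:340],(400,400),interpolation=3)])[:,:,::-1])
E
python3 look.py 4 208
```

```text
t: 9.68
tool_pos: [520.7, 241.8, 232.4]
eef_rot: [[-0.928, -0.373, -0.0], [-0.373, 0.928, -0.0], [0.0, 0.0, -1.0]]
force: [0.7, -0.0, -3.8]
grip_width: 15.2
t 9.68 pos [520.7 241.8 232.4] yaw -158.13 J [ 0.78  0.19 -0.21 -0.   -1.16 -1.96] F [ 0.7 -0.  -3.8] w 15.2
tool shift [-0.6  3.2 -0.6] norm 3.0 rotvec [ 0.     -0.0001 -0.0022] shift in D [-0.6  3.2 -0.6]
top 2361 z 206.2 slope [-0.007  0.007] rect [518.7 241.1] [189.9  89.9] 22.2
side 2696 z 205.9 slope [ 0.005 -0.012] rect [520.4 244.8] [189.3  91.8] 21.4
```

View pics/L4.png

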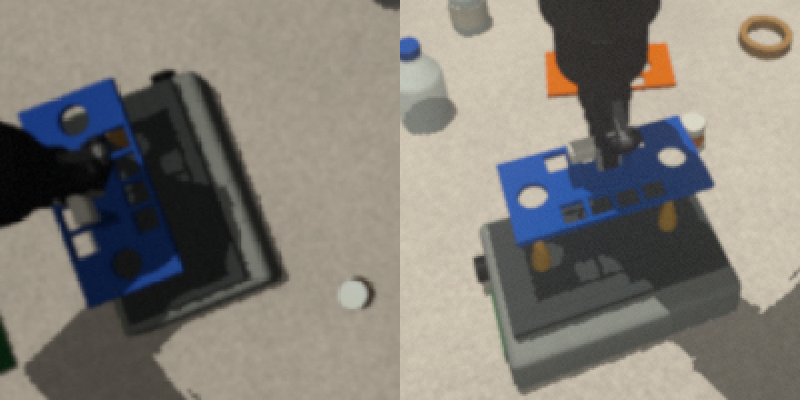

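The same-camera comparison of tray against posts gives offsets of (-0.1,+4.3) from the top and (+1.2,-0.6) from the side, with the angle within 0.5°. I shift by the mean, about (+0.7,+1.9) in world axes, and go down to just above the tips.

```bash
python3 -m pendant '{"translation":[[-1.4,1.5,10],[0,0,15],[0,0,10],[0,0,5],[0,0,0],[0,0,0]],"rotation":[[0,0,0],[0,0,0],[0,0,0],[0,0,0],[0,0,0],[0,0,0]]}'
python3 go.py 520 245 123 -158
python3 look.py 5 168
```

```text
t: 10.52
tool_pos: [521.7, 244.7, 192.7]
eef_rot: [[-0.928, -0.374, 0.001], [-0.374, 0.928, 0.0], [-0.001, 0.0, -1.0]]
force: [1.0, -0.3, -2.6]
grip_width: 14.6
t 10.53 pos [521.7 244.7 192.7] yaw -158.06 J [ 0.78  0.23 -0.27  0.   -1.08 -1.97] F [ 1.  -0.3 -2.6] w 14.6
tool shift [ 1.5  0.9 69.7] norm 70.0 rotvec [ 0.0001  0.0007 -0.0011] shift in D [ 1.5  0.9 69.7]
top 2139 z 166.4 slope [-0.005  0.004] rect [519.3 244. ] [189.1  90. ] 21.9
side 2627 z 166.1 slope [ 0.005 -0.009] rect [521.7 247.9] [189.   91.5] 21.6
```

View pics/L5.png

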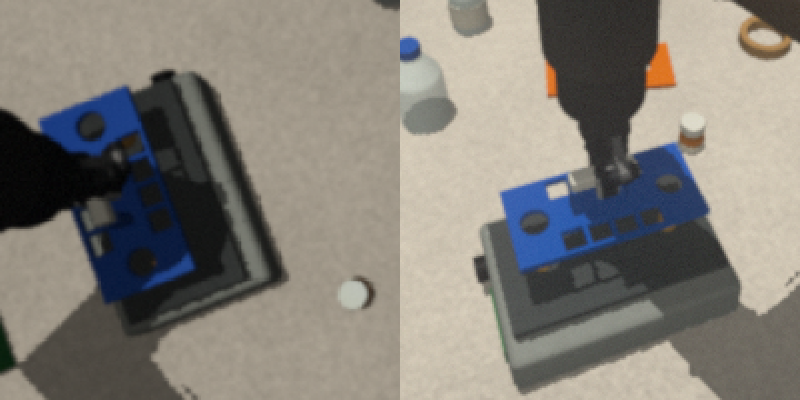

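Centred within about 1–2 mm on average. I lower it over the tips and watch the force.

```bash
python3 -m pendant '{"translation":[[0,0,7],[0,0,9],[0,0,9],[0,0,7],[0,0,3],[0,0,0]],"rotation":[[0,0,0],[0,0,0],[0,0,0],[0,0,0],[0,0,0],[0,0,0]]}'
python3 go.py 520 245 123 -158
python3 look.py 6 133
```

```text
t: 11.38
tool_pos: [521.4, 244.5, 157.1]
eef_rot: [[-0.928, -0.374, -0.0], [-0.374, 0.928, -0.0], [0.0, -0.0, -1.0]]
force: [-0.2, -0.3, -4.0]
grip_width: 14.5
t 11.38 pos [521.4 244.5 157.1] yaw -158.06 J [ 0.78  0.26 -0.31  0.   -1.   -1.97] F [-0.2 -0.3 -4. ] w 14.5
tool shift [ 1.1  1.  34.1] norm 34.0 rotvec [-0.0002 -0.0003 -0.0011] shift in D [ 1.1  1.  34.1]
top 2158 z 131.0 slope [ 0.005 -0.02 ] rect [604.6 118.2] [203.6 430.2] 34.0
side 2664 z 130.8 slope [0.005 0.011] rect [650.  58.] [201.7 583. ] 34.0
```

View pics/L6.png

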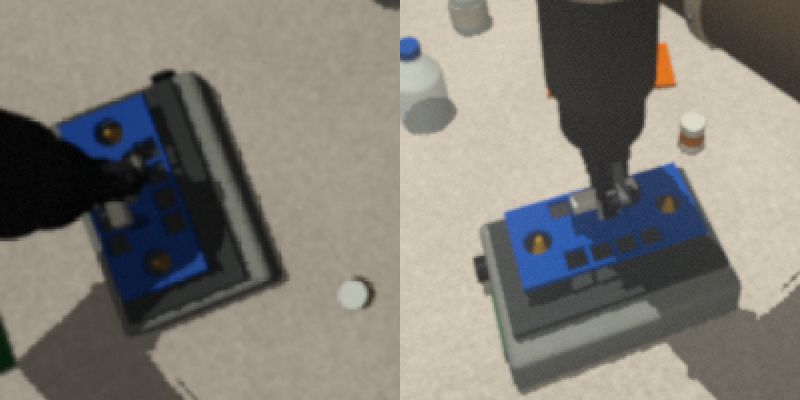

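Both posts stand centred in the holes, at (108,131)/(158,261) from the top and (538,243)/(668,203) from the side, and no side force shows. I lower further, then onto the deck.

```bash
python3 -m pendant '{"translation":[[0,0,6],[0,0,7],[0,0,7],[0,0,4],[0,0,2],[0,0,0]],"rotation":[[0,0,0],[0,0,0],[0,0,0],[0,0,0],[0,0,0],[0,0,0]]}'
python3 -m pendant '{"translation":[[0,0,2],[0,0,2],[0,0,0],[0,0,0]],"rotation":[[0,0,0],[0,0,0],[0,0,0],[0,0,0]]}'
```

```text
t: 12.22
tool_pos: [521.4, 244.5, 131.2]
eef_rot: [[-0.928, -0.374, -0.0], [-0.374, 0.928, -0.0], [0.0, -0.0, -1.0]]
force: [0.3, -1.1, -2.5]
grip_width: 14.8
t: 12.72
tool_pos: [521.5, 244.5, 127.3]
eef_rot: [[-0.928, -0.374, 0.0], [-0.374, 0.928, 0.0], [-0.0, -0.0, -1.0]]
force: [-0.5, 0.7, -3.0]
grip_width: 14.7
```

```bash
python3 -m pendant '{"translation":[[0,0,1],[0,0,1],[0,0,0],[0,0,0]],"rotation":[[0,0,0],[0,0,0],[0,0,0],[0,0,0]]}'
python3 -m pendant '{"translation":[[0,0,1],[0,0,0],[0,0,0]],"rotation":[[0,0,0],[0,0,0],[0,0,0]]}'
python3 -m pendant '{"translation":[[0,0,1],[0,0,0],[0,0,0]],"rotation":[[0,0,0],[0,0,0],[0,0,0]]}'
```

```text
t: 13.22
tool_pos: [521.4, 244.5, 125.3]
eef_rot: [[-0.928, -0.373, -0.0], [-0.373, 0.928, -0.0], [0.0, -0.0, -1.0]]
force: [-0.2, -0.1, -3.5]
grip_width: 14.6
t: 13.6
tool_pos: [521.4, 244.5, 124.3]
eef_rot: [[-0.928, -0.374, -0.0], [-0.374, 0.928, -0.0], [0.0, -0.0, -1.0]]
force: [0.6, -0.4, -2.8]
grip_width: 14.9
t: 13.98
tool_pos: [521.4, 244.5, 123.3]
eef_rot: [[-0.928, -0.374, 0.0], [-0.374, 0.928, -0.0], [0.0, -0.0, -1.0]]
force: [0.1, -0.3, -3.8]
grip_width: 14.7
```

Still no contact, so I continue in 1 mm steps.

```bash
python3 -m pendant '{"translation":[[0,0,1],[0,0,0],[0,0,0]],"rotation":[[0,0,0],[0,0,0],[0,0,0]]}'
python3 -m pendant '{"translation":[[0,0,0.7],[0,0,0],[0,0,0]],"rotation":[[0,0,0],[0,0,0],[0,0,0]]}'
python3 look.py 7 97
```

```text
t: 14.35
tool_pos: [521.5, 244.6, 122.8]
eef_rot: [[-0.928, -0.374, 0.0], [-0.374, 0.928, 0.0], [-0.0, 0.0, -1.0]]
force: [-3.0, -0.1, 4.7]
grip_width: 14.9
t: 14.72
tool_pos: [521.5, 244.6, 122.8]
eef_rot: [[-0.927, -0.374, 0.001], [-0.374, 0.927, 0.0], [-0.001, 0.0, -1.0]]
force: [-5.0, -2.1, 10.7]
grip_width: 14.3
top 1889 z 96.6 slope [-0.007  0.008] rect [519.5 247.6] [195.   95.5] 22.0
side 2455 z 96.1 slope [ 0.014 -0.031] rect [606.   27.9] [194.6 562.5] 21.5
```

View pics/L7.png

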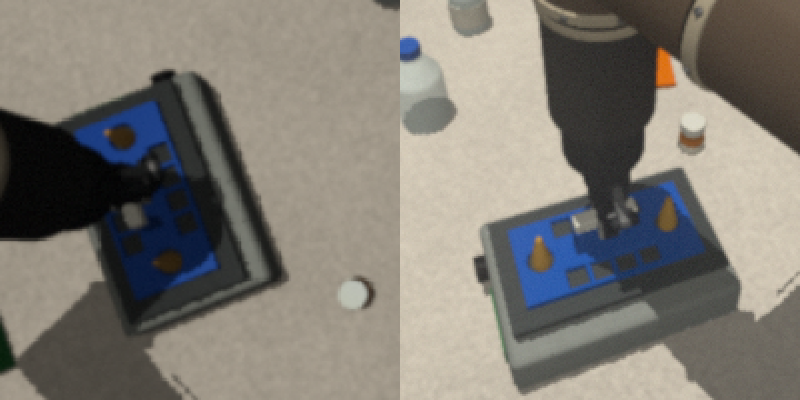

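The upward force jump at TCP z 122.8 (expected 123) and the plate top at 96.4 (deck 88.7 + 8) both say it lies on the deck, with the posts through both holes. I release and retreat straight up.

```bash
python3 -m pendant '{"translation":[[0,0,-0.5],[0,0,0],[0,0,0],[0,0,0],[0,0,0],[0,0,0],[0,0,0],[0,0,0]],"rotation":[[0,0,0],[0,0,0],[0,0,0],[0,0,0],[0,0,0],[0,0,0],[0,0,0],[0,0,0]]}' 90
python3 -m pendant '{"translation":[[0,0,-8],[0,0,-20],[0,0,-30],[0,0,-35],[0,0,-30],[0,0,-15],[0,0,0],[0,0,0]],"rotation":[[0,0,0],[0,0,0],[0,0,0],[0,0,0],[0,0,0],[0,0,0],[0,0,0],[0,0,0]]}'
python3 go.py 340 560 260 -158
python3 look.py 8 97
```

```text
t: 15.82
tool_pos: [521.4, 244.6, 122.1]
eef_rot: [[-0.928, -0.374, 0.0], [-0.374, 0.928, 0.0], [-0.0, 0.0, -1.0]]
force: [-0.5, -0.9, 0.1]
grip_width: 76.9
t: 16.82
tool_pos: [520.8, 244.2, 258.7]
eef_rot: [[-0.928, -0.373, -0.002], [-0.373, 0.928, -0.001], [0.002, -0.0, -1.0]]
force: [0.2, -0.5, 0.5]
grip_width: 76.8
t 16.82 pos [520.8 244.2 258.7] yaw -158.08 J [ 0.78  0.18 -0.17 -0.   -1.22 -1.97] F [ 0.2 -0.5  0.5] w 76.8
tool shift [ 49.8 360.5  -1.3] norm 364.0 rotvec [-0.0003 -0.002  -0.0014] shift in D [ 49.3 360.6  -1.3]
top 1990 z 96.5 slope [-0.007 -0.001] rect [520.  248.1] [194.3  96.1] 21.6
side 2519 z 96.1 slope [ 0.012 -0.033] rect [607.9  29.4] [190.1 561.8] 21.5
```

View pics/L8.png

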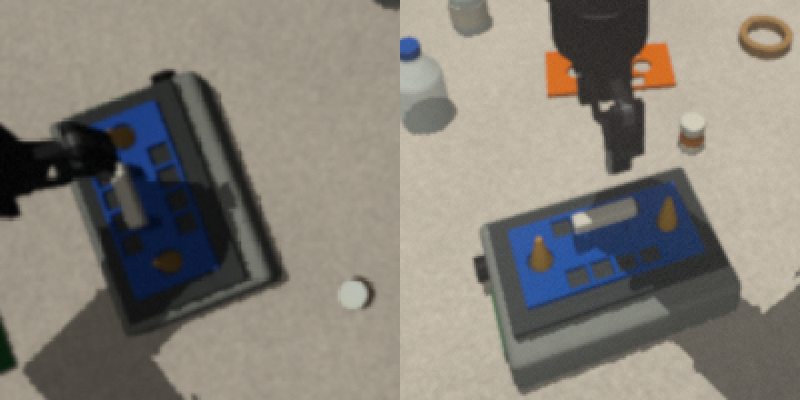

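Run:
```python
from h import *
for t in('top0','top8'):
    z=np.load(f'pics/{t}.npz');m=cv2.inRange(cv2.cvtColor(z['p'],cv2.COLOR_RGB2HSV),(5,170,100),(18,255,255));m[:,:225]=0;m[:,285:]=0;m[245:]=0
    y,x=np.where(m);print(t,x.mean().round(1),y.mean().round(1),len(x))
job.finish_job()
print(bot.observe()['t'])
```

```text
top0 254.6 194.4 1130
top8 254.7 194.5 1125
the job is handed in; nothing more can be done
the job is handed in; nothing more can be done
```

The blue tray is hanging on the mixer with a post through each end hole. I gripped it by the handle, lowered it onto the deck while held, let go, backed straight up and handed the job in about 17 s after the start.

**Last checks:**
- **Seating:** while lowering, contact came at TCP z 122.8 mm (123 expected). After release the plate top measured about 96.5 mm, against about 96.7 for the measured deck plus 8 mm.
- **Centre and angle:** in the top view the tray's centre is about 3 mm from midway between the posts. Its angle is within 0.5°, and no real tilt shows from above.
- **Gripper:** it is open and about 136 mm above where it let go, and the force reading is close to zero.
- **Orange tray:** it has not moved (0.1 pixel between the first and last top views).

**Disagreements:**
- The two cameras differed by up to about 5 mm on the tray and post positions, so I used the average.
- The final side-view rectangle and tilt fit could not be used, because stray pixels off the tray got into it. The side picture itself shows the tray lying flat on both posts.

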